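Put the searched cash box's insert back together and back in the box

TASK

The cash box has been searched and its insert has to go back: stand the two loose dividers from the blue sorter upright in the two slots of the black tray, one in each and pushed fully down, and have the tray, with its dividers and coin rolls in it, sitting flat on the ledges inside the open cash box. Keep the tray level all the way and set it down in the box rather than dropping it. Leave the other things on the desk where they are.

Things in the scene. Friction and masses are not known exactly. Their poses are not given: they have to be found in the camera images.
- divider_a_mid (a point): loose divider: white plastic plate with a green band along its top edge, 126 mm long, 74 high, 8 thick, 70 g (lowest 8 mm only 120 long). Point: the plate's centre. Axes: x thickness, y length, z foot to top edge. Starts in the sorter's pocket nearer the robot, leaning 0.31 rad with its top towards the robot; the top 20 mm stands clear to be pinched across the thickness
- divider_b_mid (a point): the second loose divider, identical (same point and axes, same lean), in the sorter's pocket 58 mm further from the robot
- sorter: fixed blue desk sorter holding the dividers: base 130 (x) x 144 (y) x 6 mm, side walls to 36 mm high, two leaning back-rests on the robot's side of each plate, side posts to 56 mm high with a 100 mm wide gap between them for fingers (free above 25 mm). Origin: centre of its underside; x roughly away from the robot, y along the dividers
- tray: the cash box's insert: loose black plastic tray, 248 (x) x 140 (y) mm, walls 45 high, 4 thick, floor 3; 0.38 kg empty, 0.75 loaded. Origin: centre of its underside. x along its length from the note half (-x, two slots, starts towards the robot) to the coin half (+x, two coin rolls), z up. Starts standing on the desk. Inside width 132 mm
- tray_handle (a point): the tray's rigid orange handle bar, on the cross wall in its middle: 12 mm thick (tray x), 108 long (y), 14 high, open below, over the tray's centre. Point: the bar's centre, 85 mm above the tray's underside, bar top at 92. Axes as the tray's. 34 mm free on its slot side to a divider in slot 1, whose top edge stands 77 mm above the tray's underside
- slot_1 (a point): slot beside the handle, at tray x = -44 mm: light grey ribs on both long walls leave a slot 12 mm wide, flaring to about 20 mm at its mouth, 45 mm above the tray's underside. Point: where the centre of a fully seated divider lies, 40 mm above the tray's underside. Axes as the tray's; a seated divider's length runs along y, its thickness along x
- slot_2 (a point): slot near the tray's end, at tray x = -84 mm, 40 mm from slot 1, otherwise the same. Point: where the centre of a fully seated divider lies
- roll_a_mid (a point): roll of coins in brown paper, 26 mm thick, 60 long, 110 g, lying along tray y in the coin half between low floor ribs, at tray x = 36 mm; stays there. Point: its centre
- roll_b_mid (a point): roll of coins in white paper, same size, in the coin half's outer lane at tray x = 92 mm; stays there. Point: its centre
- box_seat (a point): open white steel cash box, fixed: outside 268 (x) x 160 (y) mm, inside 260 x 152, rim 80 high. Grey end ledges 20 mm above the desk carry the tray, with 6 mm play all round, either way round. Point: box centre at ledge height, where the tray's underside centre goes (handle then 85 mm above). Lid open on the -y side, leaning outward, to 240 mm high. x along the length
- stapler_mid (a point): red and black desk stapler, 150 x 36 x 50 mm, lying lengthwise between the cash box and its neighbour; the point is its centre; leave alone
- stamp_mid (a point): rubber stamp with a wooden knob, 62 x 42 mm, 76 mm high, just beyond the work area; the point is 35 mm up; leave alone
- calculator_mid (a point): grey desk calculator with black keys, 155 x 85 x 18 mm, flat on the desk between the robot and the task's things; the point is its centre; leave alone
- padlock_mid (a point): brass padlock lying flat, 44 x 40 x 18 mm with a steel shackle, near the robot; the point is the centre of its case; leave alone
There are look-alikes about, which are no part of the job. What is shaped like the part that bears divider_a_mid but orange is not meant.

How it is judged:
By the outcome, as a careful person would: the job done as asked, in the order asked, and still so for the second after the job is handed in, with the robot touching nothing.
It also fails if it takes over 72 s, if anything falls off the work surface, if the arm or the gripper's body presses on something with over 40 N, if the wrist force passes 120 N, or if a joint passes its speed limit or range.

ROBOT

A 7-joint arm with a two-finger parallel gripper is mounted at the origin on the work surface. World frame = base frame: x ahead of the robot, y to its left, z up, the work surface at z = 0. Lengths are in mm, angles in rad, forces in N, time in s.
With the tool pointing down it reaches from about 350 to 900 mm from the base axis. Payload 19.9 kg.
Tool frame: the origin (TCP) lies midway between the tips of the shut fingers; the grasp point (between the pads) lies ctrl.grip_depth behind it (ctrl.grip_depth is the distance from the TCP to the grasp point, in mm); z points along the fingers, y is the line along which they close (so a half turn about z gives the same grasp; the last joint's range is limited). The gripper opens to 85 mm and grips with 20 to 120 N. Pads are 22 mm wide; open, the fingers measure 114 mm over their backs; the gripper's body (76 mm by 85 mm) begins 54 mm behind the grasp point. The pads swing forward as they close: fully open they stand 13 mm farther back than shut.
Start: joints at [1.06, 0.417, -0.01, 1.614, 0.005, 1.111, -0.053], TCP at [282.934, -557.27, 231.26] pointing down, gripper open.
Joint ranges: [-2.81, 2.81], [-0.39, 2.02], [-1.27, 1.25], [0.06, 2.57], [-1.19, 4.33], [0.19, 2], [-2.82, 2.82]. Speed limits (rad/s): [1.89, 1.89, 2.39, 2.39, 3.01, 3.01, 3.01].

INTERFACE

Orientations are given as [roll, pitch, yaw] about the fixed x, y, z axes, in that order (R = Rz(yaw) Ry(pitch) Rx(roll)).
In Python, from station import monitor, optics, order, ctrl gives the robot as it stands.
- The arm moves only by the tool servo_tool, never from a script. Its argument "moves" is a list of rows, each an object of numbers: "x", "y", "z": the shift along the tool's x, y, z in cm; "yaw": the turn about the tool's z in rad. In form: [{"x": .., "y": .., "z": .., "yaw": ..}, ...]. A call has 1 to 8 rows; each row shifts and turns the commanded pose from where the row before left it, along the tool's axes as they then stand; what a row does not reach is not made up. A row lasts 1/10 s, in which the tool goes at most 50 mm and 8.59 degrees, less where a joint would pass 70% of its speed; a pose out of reach is approached as far as the arm can. A call is refused whole if a number of a shift passes 5 or a number of a turn 0.15, either way. A call with a gripper value outside its range is refused whole. "claw" is the opening, from -1 (shut) to 1 (fully open), set as the call begins (left out, the last holds). The fingers move at their own pace and stop on an object; the grip force is fixed at half the most. Time passes only in rows, so rows that do not move let the fingers close. It gives the time, the measured TCP pose, the force, the opening and the grip force at its end, in the units of the state.
- monitor.get_obs(): the state, without advancing time (a new reading comes with each control period).
- optics.camera(name): name is "side" or "top" or "wrist"; returns a dict with "pixels" (420x560x3 uint8, red, green, blue), "fx", "fy", "cx", "cy" (pixels), "view" (4x4, takes a point from world to camera coordinates); the wrist camera has in their place "T_tool_cam" (4x4, takes a point from camera to tool coordinates, whose origin is the TCP and whose axes are the flange's). Camera axes: x right, y down, z forward; pixel columns grow to the right and rows downward; lengths in mm; the calibration is good to about 2 mm. A picture is of the moment at which its call begins: read the wrist's pose just before it. There is no depth.
- order.job_done(): hands the job in; it is judged then, once.
The state is a dict: "t": time; "joint_pos": joint angles; "dq": joint speeds; "tau": joint torques, N m; "position": TCP position; "ee_rot": TCP orientation; "contact_force": force on the tool from outside, world axes, zero at the start; "ft_torque": the same for the moment, N m; "grip_width": opening from 0.0 (shut) to 1.0 (fully open); "finger_force": force on a finger pad.
Only numpy, scipy, OpenCV 4.12 (cv2) and the standard library are available. Lean on these libraries where they do the work, as an engineer would, in place of code of your own. Each camera call takes 0.05 s, during which the arm holds its last target. There are 200 camera calls.

## Working session

There is one attempt and no reset: what is moved stays moved. The work goes in short steps, Python scripts to look and compute and a tool call to move; the robot and the scene stay as the last step left them, time stands still between calls to the robot, and variables do not carry over. Pictures are saved under pics/ and viewed, at most 10 in all, crops included, and the job is handed in when it is done.

Besides the shell and the picture viewer there is one more tool, called after ">>>" as a command line: name --argument value ..., lists and objects as JSON in quotes. servo_tool: Moves the arm, as the interface text tells. Its arguments: {"type":"object","properties":{"moves":{"type":"array"},"claw":{"type":"number"}},"required":["moves"]}

```bash
ls; mkdir -p pics; python3 - <<'E'
from station import monitor, optics, order, ctrl
import cv2,numpy as np
print(monitor.get_obs()); print(ctrl.grip_depth)
for n in ("top","side"):
    c=optics.camera(n); cv2.imwrite(f"pics/{n}0.png",c["pixels"][:,:,::-1])
    np.savez(f"{n}0.npz",**c); print(n,c["fx"],c["fy"],c["cx"],c["cy"],np.round(c["view"],3).tolist())
E
```

```text
pics
{'t': 0.0, 'joint_pos': array([ 1.05947371,  0.41797117, -0.01032148,  1.61422189,  0.0047023 ,
        1.11072735, -0.0529892 ]), 'dq': array([-1.06451828e-03,  9.58371517e-04,  3.62508693e-05, -1.01165132e-03,
        7.89816353e-05, -2.78062408e-04,  1.06492485e-03]), 'tau': array([ 1.12469195e-03, -8.64448857e+01,  6.79437742e-01, -4.34899628e+01,
        1.90654682e-02,  7.43462326e-03, -2.30444826e-06]), 'position': array([ 282.78041676, -556.94084762,  230.64189178]), 'ee_rot': array([-3.14029197e+00,  9.01571974e-05,  4.69859838e-01]), 'contact_force': array([-0.56987529, -0.50946143,  0.8097555 ]), 'ft_torque': array([ 0.01356074, -0.01163882, -0.00471292]), 'finger_force': 0.0, 'grip_width': 1.0026001963702291}
18.700000000000003
top 443.3844830045563 443.3844830045563 273.7139060609435 215.36350741238527 [[0.013, -1.0, 0.017, 40.981], [-0.995, -0.015, -0.103, 595.389], [0.103, -0.015, -0.995, 1076.947], [0.0, 0.0, 0.0, 1.0]]
side 419.630282901098 419.630282901098 285.63111415569756 217.99963385263283 [[-0.981, -0.191, -0.018, 593.524], [-0.077, 0.477, -0.875, 91.624], [0.175, -0.858, -0.483, 1046.853], [0.0, 0.0, 0.0, 1.0]]
```

View pics/top0.png

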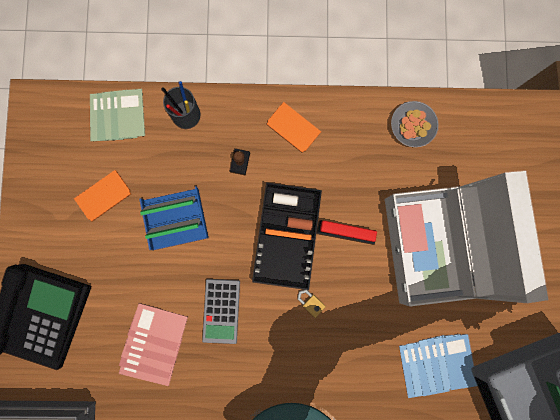

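View pics/side0.png

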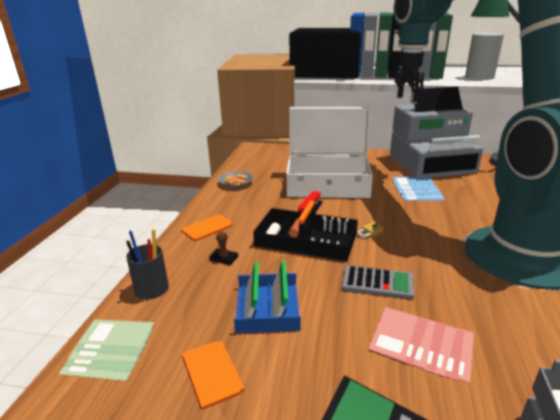

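The top view shows the sorter at (175,218) with two green-banded white dividers, at (172,207) and (172,230). The tray is at (287,235) with its orange handle at (288,234), and the cash box is at (428,247). The orange plates lying flat at (103,196) and (293,127) are the look-alikes. The dividers meant are the green-banded ones in the sorter, and A is the one nearer the robot at (172,230).

```bash
cat > h.py <<'E'
import cv2,numpy as np
def ray(c,uv,view=None):
    V=c["view"] if view is None else view
    R,t=V[:3,:3],V[:3,3]
    d=R.T@np.array([(uv[0]-c["cx"])/c["fx"],(uv[1]-c["cy"])/c["fy"],1.]); return -R.T@t,d
def onz(c,uv,z,view=None):
    o,d=ray(c,uv,view); return o+d*(z-o[2])/d[2]
def tri(c1,p1,c2,p2,v1=None,v2=None):
    (o1,d1),(o2,d2)=ray(c1,p1,v1),ray(c2,p2,v2)
    s=np.linalg.lstsq(np.c_[d1,-d2],o2-o1,rcond=None)[0]
    a,b=o1+s[0]*d1,o2+s[1]*d2; return (a+b)/2,np.linalg.norm(a-b)
def blobs(img,lo,hi,mn=30,roi=None):
    h=cv2.cvtColor(img,cv2.COLOR_RGB2HSV); m=cv2.inRange(h,np.array(lo),np.array(hi))
    if roi: k=np.zeros_like(m); x0,y0,x1,y1=roi; k[y0:y1,x0:x1]=1; m=m*k
    cs=cv2.findContours(m,cv2.RETR_EXTERNAL,cv2.CHAIN_APPROX_NONE)[0]
    return [(cv2.contourArea(c),cv2.minAreaRect(c)) for c in cs if cv2.contourArea(c)>=mn]
from scipy.spatial.transform import Rotation as Ro
def wview(c,obs):
    T=np.eye(4); T[:3,:3]=Ro.from_euler('xyz',obs["ee_rot"]).as_matrix(); T[:3,3]=obs["position"]
    return np.linalg.inv(T@c["T_tool_cam"])
E
python3 - <<'E'
from h import *
T=dict(np.load("top0.npz"));S=dict(np.load("side0.npz"))
def show(n,b):
    for a,r in b: print(n,int(a),np.round(r[0],1),np.round(r[1],1),round(r[2],1))
show("greenT",blobs(T["pixels"],(45,100,60),(75,255,255),20,(130,170,220,260)))
show("greenS",blobs(S["pixels"],(45,100,60),(75,255,255),20,(230,240,310,330)))
show("oraT",blobs(T["pixels"],(5,150,150),(18,255,255),20,(255,215,325,250)))
show("oraS",blobs(S["pixels"],(5,150,120),(14,255,255),20,(280,190,330,250)))
show("blueT",blobs(T["pixels"],(100,120,50),(125,255,255),100,(130,170,220,260)))
show("trayT",blobs(T["pixels"],(0,0,0),(180,255,55),300,(240,170,335,300)))
t=cv2.resize(T["pixels"][170:300,130:330],None,fx=4,fy=4,interpolation=2)
cv2.imwrite("pics/c1.png",t[:,:,::-1])
t=cv2.resize(T["pixels"][160:320,370:560],None,fx=3.6,fy=3.6,interpolation=2)
cv2.imwrite("pics/c2.png",t[:,:,::-1])
E
```

```text
greenT 188 [171.4 230.4] [ 4.6 54.3] 77.6
greenT 170 [166.4 207. ] [ 4.1 54.1] 77.7
greenS 160 [254.7 284. ] [ 5.3 44.2] 3.8
greenS 200 [283. 283.] [44.  6.] 90.0
oraT 66 [320. 242.] [14.  8.] 90.0
oraT 173 [288.  234.2] [45.   4.8] 7.9
oraT 165 [299.5 223.7] [23.7  8.3] 7.1
oraS 228 [301.6 217.2] [ 7.9 40.5] 31.4
oraS 145 [323.2 206.5] [13.2 16.1] 5.7
oraS 228 [289.4 202.1] [25.6 17.3] 19.2
blueT 1828 [173.4 218.4] [52.  60.2] 77.7
trayT 5394 [296.  236.7] [ 75.1 100.3] 8.3
```

View pics/c1.png

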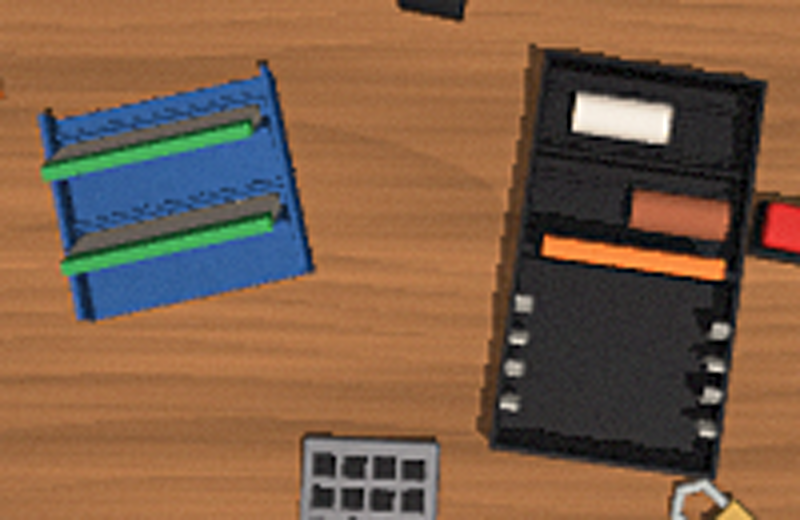

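View pics/c2.png

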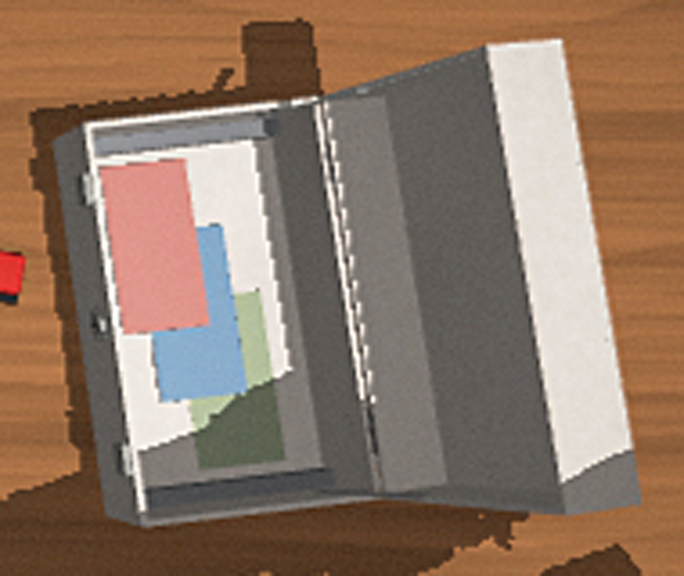

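The crops confirm that both sorter plates have green bands. They also show the tray rim corners at crop pixels (533,47), (765,82), (716,475) and (492,447), and the box rim corners at (85,125), (322,98), (383,493) and (143,522).

```bash
python3 - <<'E'
from h import *
T=dict(np.load("top0.npz"));S=dict(np.load("side0.npz"))
np.set_printoptions(precision=1,suppress=True)
def quad(n,P,z):
    w=np.array([onz(T,p,z) for p in P]); m=w.mean(0)
    l=w[0]+w[1]-w[2]-w[3]; q=w[0]-w[1]+w[3]-w[2]
    print(n,m,"len",np.hypot(*l[:2])/2,"wid",np.hypot(*q[:2])/2,"yaw long",np.arctan2(l[1],l[0]),"short",np.arctan2(q[1],q[0])-np.pi/2); 
quad("tray",np.array([(533,47),(765,82),(716,475),(492,447)])/4.+[130,170],45)
quad("box",np.array([(85,125),(322,98),(383,493),(143,522)])/3.6+[370,160],80)
for n,pt,ps in(("A",(171.4,230.4),(283,283)),("B",(166.4,207),(254.7,284))): print(n,tri(T,pt,S,ps))
print("handle",onz(T,(288,234.2),92),onz(T,(288,234.2),88))
# band axis yaw
for n,c,L,a,z in(("A",(171.4,230.4),54.3,77.6,78),("B",(166.4,207),54.1,77.7,78),("H",(288,234.2),45,7.9+90,92)):
    a=np.radians(a-90); d=np.array([np.cos(a),np.sin(a)])*L/2
    p,q=onz(T,np.array(c)-d,z),onz(T,np.array(c)+d,z); v=p-q; print(n,(p+q)/2,"len",np.hypot(*v[:2]),"yaw",np.arctan2(v[1],v[0])-np.pi/2)
E
```

```text
tray [545.   17.2  45. ] len 245.12875014158507 wid 141.28311284139696 yaw long -0.10243873260068055 short -0.12319316355521392
box [ 523.8 -334.5   80. ] len 263.357892396685 wid 160.64460583191857 yaw long 0.12673517996731806 short 0.1294732678367181
A (array([551.4, 295.3,  65.1]), np.float64(0.5713831975758984))
B (array([607.6, 309.2,  65.9]), np.float64(0.37080254969578336))
handle [544.4  16.3  92. ] [544.6  16.1  88. ]
A [550.3 292.3  78. ] len 127.75523870822488 yaw 0.23330505006785662
B [606.  306.3  78. ] len 127.9567382188736 yaw 0.23364431526690854
H [544.4  16.3  92. ] len 105.71529002455648 yaw -0.12349008861094224
```

```bash
cat > plan.py <<'E'
import sys,numpy as np
from station import monitor
def plan(x,y,z,yaw,n,start=None):
    o=monitor.get_obs(); p=o["position"] if start is None else np.array(start[:3]); s=o["ee_rot"][2] if start is None else start[3]
    d=np.array([x,y,z])-p; w=(yaw-s)/n
    print("t",round(o["t"],2),"d",np.round(d,1),"dyaw",round(yaw-s,3))
    for i in range(n):
        a=s+i*w; dx,dy,dz=d/n/10
        print("{x:%.2f y:%.2f z:%.2f yaw:%.3f}"%(dx*np.cos(a)+dy*np.sin(a),dx*np.sin(a)-dy*np.cos(a),-dz,w))
if __name__=="__main__":
    a=[float(v) for v in sys.argv[1:]]; plan(*a[:4],int(a[4]))
E
python3 plan.py 540 270 300 1.80 24
```

```text
t 0.1 d [257.2 827.   69.3] dyaw 1.33
{x:2.52 y:-2.59 z:-0.29 yaw:0.055}
{x:2.66 y:-2.44 z:-0.29 yaw:0.055}
{x:2.79 y:-2.29 z:-0.29 yaw:0.055}
{x:2.91 y:-2.14 z:-0.29 yaw:0.055}
{x:3.02 y:-1.97 z:-0.29 yaw:0.055}
{x:3.13 y:-1.80 z:-0.29 yaw:0.055}
{x:3.22 y:-1.62 z:-0.29 yaw:0.055}
{x:3.31 y:-1.44 z:-0.29 yaw:0.055}
{x:3.38 y:-1.26 z:-0.29 yaw:0.055}
{x:3.45 y:-1.07 z:-0.29 yaw:0.055}
{x:3.50 y:-0.88 z:-0.29 yaw:0.055}
{x:3.54 y:-0.68 z:-0.29 yaw:0.055}
{x:3.58 y:-0.48 z:-0.29 yaw:0.055}
{x:3.60 y:-0.28 z:-0.29 yaw:0.055}
{x:3.61 y:-0.08 z:-0.29 yaw:0.055}
{x:3.61 y:0.12 z:-0.29 yaw:0.055}
{x:3.59 y:0.31 z:-0.29 yaw:0.055}
{x:3.57 y:0.51 z:-0.29 yaw:0.055}
{x:3.54 y:0.71 z:-0.29 yaw:0.055}
{x:3.49 y:0.91 z:-0.29 yaw:0.055}
{x:3.44 y:1.10 z:-0.29 yaw:0.055}
{x:3.37 y:1.29 z:-0.29 yaw:0.055}
{x:3.30 y:1.47 z:-0.29 yaw:0.055}
{x:3.21 y:1.65 z:-0.29 yaw:0.055}
```

>>> servo_tool --moves '[{"x":2.5,"y":-2.6,"z":-0.9,"yaw":0.055},{"x":2.7,"y":-2.4,"z":-0.9,"yaw":0.055},{"x":2.8,"y":-2.3,"z":-0.9,"yaw":0.055},{"x":2.9,"y":-2.1,"z":-0.9,"yaw":0.055},{"x":3.0,"y":-2.0,"z":-0.9,"yaw":0.055},{"x":3.1,"y":-1.8,"z":-0.9,"yaw":0.055},{"x":3.2,"y":-1.6,"z":-0.9,"yaw":0.055},{"x":3.3,"y":-1.4,"z":-0.6,"yaw":0.055}]' --claw 0.05

```text
t: 0.9
position: [461.1, -341.0, 300.9]
ee_rot: [3.141, -0.0, 0.028]
contact_force: [-0.6, -1.3, 0.7]
grip_width: 0.522
finger_force: 0.0
```

>>> servo_tool --moves '[{"x":3.4,"y":-1.3,"yaw":0.055},{"x":3.45,"y":-1.1,"yaw":0.055},{"x":3.5,"y":-0.9,"yaw":0.055},{"x":3.5,"y":-0.7,"yaw":0.055},{"x":3.6,"y":-0.5,"yaw":0.055},{"x":3.6,"y":-0.3,"yaw":0.055},{"x":3.6,"y":-0.1,"yaw":0.055},{"x":3.6,"y":0.1,"yaw":0.055}]'

```text
validation failed for argument at $.mo...
```

>>> servo_tool --moves '[{"x":3.6,"y":0.3,"yaw":0.055},{"x":3.6,"y":0.5,"yaw":0.055},{"x":3.5,"y":0.7,"yaw":0.055},{"x":3.5,"y":0.9,"yaw":0.055},{"x":3.4,"y":1.1,"yaw":0.055},{"x":3.4,"y":1.3,"yaw":0.055},{"x":3.3,"y":1.5,"yaw":0.055},{"x":3.2,"y":1.7,"yaw":0.055}]'

```text
validation failed for argument at $.mo...
```

```bash
python3 - <<'E'
from h import *
from station import monitor, optics
np.set_printoptions(precision=2,suppress=True)
import time
o=monitor.get_obs(); c=optics.camera("wrist"); o2=monitor.get_obs(); print(o["t"],o["position"],o["ee_rot"],o["dq"],o2["position"]); print(c["T_tool_cam"])
cv2.imwrite("pics/w1.png",c["pixels"][:,:,::-1])
V=wview(c,o)
for a,r in blobs(c["pixels"],(45,100,60),(75,255,255),80):
    b=cv2.boxPoints(r); print(a,np.round(r[0]),np.round(r[1]),r[2],onz(c,r[0],76,V))
np.savez("w1.npz",V=V,**c)
E
```

```text
0.9 [ 461.13 -341.05  300.94] [ 3.14 -0.    0.03] [-0.49  0.25 -0.1  -0.45  0.05  0.2  -1.14] [ 466.33 -337.34  301.41]
[[  -0.     -0.96   -0.3    75.18]
 [   1.     -0.      0.     -0.94]
 [  -0.     -0.3     0.96 -142.13]
 [   0.      0.      0.      1.  ]]
```

View pics/w1.png

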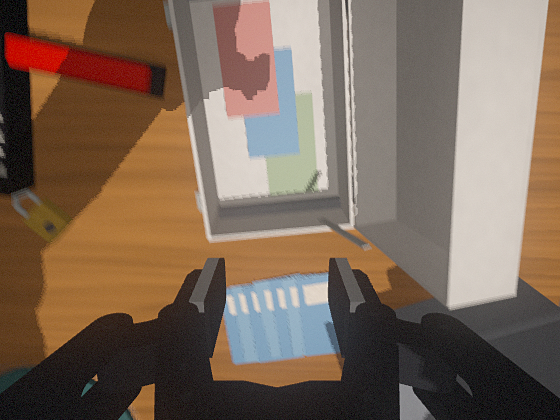

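The wrist picture shows the box below, with its near rim at (205,238) to (355,230). World yaw fell, because a positive yaw turns about the downward tool z. The second and third calls were refused because rows need a z. I'll fix the sign in the planner.

```bash
sed -i 's/-dz,w))/-dz,-w))/' plan.py; python3 plan.py 540 265 300 1.80 24
```

```text
t 0.95 d [ 73.7 602.3  -1.4] dyaw 1.77
{x:0.38 y:-2.50 z:0.01 yaw:-0.074}
{x:0.56 y:-2.46 z:0.01 yaw:-0.074}
{x:0.74 y:-2.42 z:0.01 yaw:-0.074}
{x:0.92 y:-2.35 z:0.01 yaw:-0.074}
{x:1.09 y:-2.28 z:0.01 yaw:-0.074}
{x:1.26 y:-2.19 z:0.01 yaw:-0.074}
{x:1.41 y:-2.10 z:0.01 yaw:-0.074}
{x:1.57 y:-1.99 z:0.01 yaw:-0.074}
{x:1.71 y:-1.86 z:0.01 yaw:-0.074}
{x:1.84 y:-1.73 z:0.01 yaw:-0.074}
{x:1.96 y:-1.59 z:0.01 yaw:-0.074}
{x:2.08 y:-1.44 z:0.01 yaw:-0.074}
{x:2.18 y:-1.29 z:0.01 yaw:-0.074}
{x:2.27 y:-1.12 z:0.01 yaw:-0.074}
{x:2.34 y:-0.95 z:0.01 yaw:-0.074}
{x:2.41 y:-0.78 z:0.01 yaw:-0.074}
{x:2.46 y:-0.60 z:0.01 yaw:-0.074}
{x:2.49 y:-0.42 z:0.01 yaw:-0.074}
{x:2.52 y:-0.23 z:0.01 yaw:-0.074}
{x:2.53 y:-0.05 z:0.01 yaw:-0.074}
{x:2.52 y:0.14 z:0.01 yaw:-0.074}
{x:2.51 y:0.33 z:0.01 yaw:-0.074}
{x:2.48 y:0.51 z:0.01 yaw:-0.074}
{x:2.43 y:0.69 z:0.01 yaw:-0.074}
```

>>> servo_tool --moves '[{"x":0.4,"y":-2.5,"z":0,"yaw":-0.075},{"x":0.55,"y":-2.45,"z":0,"yaw":-0.075},{"x":0.75,"y":-2.4,"z":0,"yaw":-0.075},{"x":0.9,"y":-2.35,"z":0,"yaw":-0.075},{"x":1.1,"y":-2.3,"z":0,"yaw":-0.075},{"x":1.25,"y":-2.2,"z":0,"yaw":-0.075},{"x":1.4,"y":-2.1,"z":0,"yaw":-0.075},{"x":1.55,"y":-2.0,"z":0,"yaw":-0.075}]'

```text
t: 1.75
position: [483.5, -139.5, 300.4]
ee_rot: [3.142, -0.0, 0.636]
contact_force: [0.1, -0.2, -0.1]
grip_width: 0.524
finger_force: 0.0
```

>>> servo_tool --moves '[{"x":1.7,"y":-1.85,"z":0,"yaw":-0.075},{"x":1.85,"y":-1.75,"z":0,"yaw":-0.075},{"x":1.95,"y":-1.6,"z":0,"yaw":-0.075},{"x":2.1,"y":-1.45,"z":0,"yaw":-0.075},{"x":2.2,"y":-1.3,"z":0,"yaw":-0.075},{"x":2.25,"y":-1.1,"z":0,"yaw":-0.075},{"x":2.35,"y":-0.95,"z":0,"yaw":-0.075},{"x":2.4,"y":-0.8,"z":0,"yaw":-0.075}]'

```text
t: 2.55
position: [505.2, 61.9, 300.3]
ee_rot: [-3.142, -0.0, 1.236]
contact_force: [0.2, -0.3, 0.7]
grip_width: 0.527
finger_force: 0.0
```

>>> servo_tool --moves '[{"x":2.45,"y":-0.6,"z":0,"yaw":-0.075},{"x":2.5,"y":-0.4,"z":0,"yaw":-0.075},{"x":2.5,"y":-0.2,"z":0,"yaw":-0.075},{"x":2.5,"y":-0.05,"z":0,"yaw":-0.075},{"x":2.5,"y":0.1,"z":0,"yaw":-0.075},{"x":2.5,"y":0.3,"z":0,"yaw":-0.075},{"x":2.5,"y":0.5,"z":0,"yaw":-0.075},{"x":2.4,"y":0.7,"z":0,"yaw":-0.05}]'

```text
t: 3.35
position: [524.2, 262.4, 300.2]
ee_rot: [-3.141, -0.0, 1.811]
contact_force: [1.2, 0.4, -0.9]
grip_width: 0.526
finger_force: 0.0
```

>>> servo_tool --moves '[{"x":0,"y":0,"z":0,"yaw":0}]'

```text
t: 3.45
position: [523.5, 264.6, 300.0]
ee_rot: [-3.141, -0.002, 1.813]
contact_force: [0.1, -0.7, -0.2]
grip_width: 0.526
finger_force: 0.0
```

```bash
python3 - <<'E'
from h import *
from station import monitor, optics
np.set_printoptions(precision=2,suppress=True)
o=monitor.get_obs(); c=optics.camera("wrist"); print(o["t"],o["position"],o["ee_rot"],o["dq"])
cv2.imwrite("pics/w2.png",c["pixels"][:,:,::-1])
V=wview(c,o)
for a,r in blobs(c["pixels"],(45,100,60),(75,255,255),80):
    b=cv2.boxPoints(r); print(a,np.round(r[0]),np.round(r[1]),r[2],onz(c,r[0],76,V)); print(b)
np.savez("w2.npz",V=V,**c)
E
```

```text
3.45 [523.46 264.58 300.  ] [-3.14 -0.    1.81] [ 0.04 -0.03  0.04  0.03 -0.01 -0.01 -0.  ]
1002.5 [365. 147.] [ 10. 124.] 4.763641834259033 [603.95 311.68  76.  ]
[[354.77 208.73]
 [365.06  85.26]
 [374.58  86.05]
 [364.29 209.52]]
1294.0 [309. 147.] [ 12. 124.] 1.9091525077819824 [548.98 298.43  76.  ]
[[301.07 208.94]
 [305.21  84.77]
 [317.16  85.17]
 [313.02 209.33]]
```

View pics/w2.png

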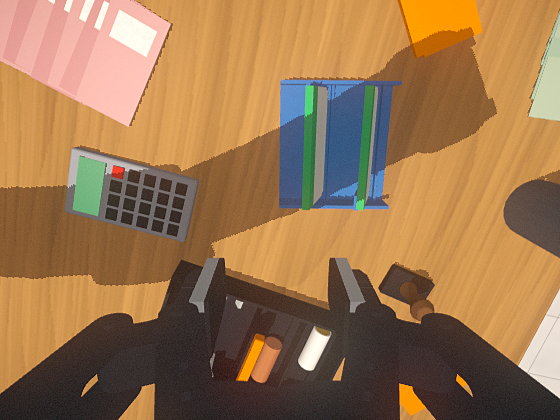

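The wrist picture shows the sorter at (335,145), with divider A's band at (309,147), B's at (365,147), and clear finger gaps. Next I descend on A.

```bash
python3 plan.py 552 296 85 1.79 8
```

```text
t 3.5 d [  28.2   33.3 -214.9] dyaw -0.02
{x:0.32 y:0.44 z:2.69 yaw:0.002}
{x:0.32 y:0.44 z:2.69 yaw:0.002}
{x:0.32 y:0.44 z:2.69 yaw:0.002}
{x:0.32 y:0.44 z:2.69 yaw:0.002}
{x:0.33 y:0.44 z:2.69 yaw:0.002}
{x:0.33 y:0.44 z:2.69 yaw:0.002}
{x:0.33 y:0.44 z:2.69 yaw:0.002}
{x:0.33 y:0.44 z:2.69 yaw:0.002}
```

>>> servo_tool --moves '[{"x":0.5,"y":0.6,"z":2.7,"yaw":0.002},{"x":0.5,"y":0.6,"z":2.7,"yaw":0.003},{"x":0.4,"y":0.6,"z":2.7,"yaw":0.003},{"x":0.4,"y":0.5,"z":2.7,"yaw":0.003},{"x":0.3,"y":0.5,"z":2.7,"yaw":0.003},{"x":0.3,"y":0.4,"z":2.7,"yaw":0.003},{"x":0.2,"y":0.3,"z":2.7,"yaw":0.003},{"x":0,"y":0,"z":2.6,"yaw":0}]'

```text
t: 4.3
position: [552.8, 293.4, 84.0]
ee_rot: [-3.142, 0.0, 1.785]
contact_force: [0.8, -0.1, 0.4]
grip_width: 0.525
finger_force: 0.0
```

>>> servo_tool --moves '[{"x":0,"y":0,"z":0,"yaw":0}]'

```text
t: 4.4
position: [551.1, 292.2, 82.1]
ee_rot: [-3.137, 0.001, 1.785]
contact_force: [0.3, -1.0, -0.6]
grip_width: 0.524
finger_force: 0.0
```

```bash
python3 - <<'E'
from h import *
from station import monitor, optics
np.set_printoptions(precision=2,suppress=True)
o=monitor.get_obs(); c=optics.camera("wrist"); print(o["t"],o["position"],o["ee_rot"])
cv2.imwrite("pics/w3.png",c["pixels"][:,:,::-1])
V=wview(c,o)
for a,r in blobs(c["pixels"],(45,100,50),(75,255,255),80):
    b=cv2.boxPoints(r); print(a,np.round(r[0]),np.round(r[1]),r[2],onz(c,r[0],74,V))
    for p in b: print("  ",p,onz(c,p,76,V))
p=V@np.r_[o["position"],1]; print("tcp px",p[0]/p[2]*c["fx"]+c["cx"],p[1]/p[2]*c["fy"]+c["cy"])
E
```

```text
4.4 [551.13 292.23  82.11] [-3.14  0.    1.79]
7189.0 [276. 248.] [260.  32.] 88.99491119384766 [548.82 301.9   74.  ]
   [257.86 118.28] [529.4 356.6  76. ]
   [290.   117.72] [541.98 359.56  76.  ]
   [294.56 377.76] [572.97 234.75  76.  ]
   [262.43 378.33] [557.09 230.85  76.  ]
3578.5 [404. 216.] [ 20. 206.] 5.19442892074585 [600.66 329.11  74.  ]
   [384.5 317.5] [606.89 278.63  76.  ]
   [403.15 112.38] [585.68 371.21  76.  ]
   [423.52 114.23] [593.86 372.25  76.  ]
   [404.88 319.35] [616.71 279.76  76.  ]
tcp px 276.55352990325275 276.21318291891134
```

View pics/w3.png

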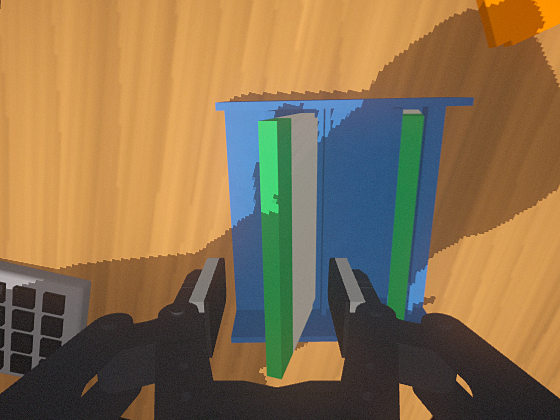

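The picture shows A's top edge at (276,248), centred between the open pads at (215,285) and (345,285). I'll go down and grip.

>>> servo_tool --moves '[{"x":0.1,"y":0.1,"z":1.2,"yaw":-0.015},{"x":0.1,"y":0.1,"z":1.0,"yaw":0},{"x":0.1,"y":0.1,"z":1.0,"yaw":0},{"x":0,"y":0,"z":0,"yaw":0}]'

```text
t: 4.85
position: [554.4, 296.8, 52.0]
ee_rot: [-3.14, 0.0, 1.8]
contact_force: [-0.0, -0.2, -0.1]
grip_width: 0.526
finger_force: 0.0
```

>>> servo_tool --moves '[{"x":0,"y":0,"z":0,"yaw":0},{"x":0,"y":0,"z":0,"yaw":0},{"x":0,"y":0,"z":0,"yaw":0},{"x":0,"y":0,"z":0,"yaw":0},{"x":0,"y":0,"z":0,"yaw":0},{"x":0,"y":0,"z":0,"yaw":0}]' --claw -1

```text
t: 5.45
position: [558.6, 298.0, 55.2]
ee_rot: [3.134, -0.002, 1.799]
contact_force: [17.5, 4.6, -1.6]
grip_width: 0.108
finger_force: 56.9
```

>>> servo_tool --moves '[{"x":0,"y":0.3,"z":-0.8,"yaw":0},{"x":0,"y":0,"z":-1.0,"yaw":0},{"x":0,"y":0,"z":-1.2,"yaw":0},{"x":0,"y":0,"z":-1.5,"yaw":0},{"x":0,"y":0,"z":-2.0,"yaw":0},{"x":0,"y":0,"z":-2.5,"yaw":0},{"x":0,"y":0,"z":-3.0,"yaw":0},{"x":0,"y":0,"z":-2.0,"yaw":0}]'

```text
t: 6.25
position: [557.8, 298.0, 195.9]
ee_rot: [3.14, -0.0, 1.8]
contact_force: [-0.3, 0.5, 0.2]
grip_width: 0.077
finger_force: 58.0
```

```bash
python3 - <<'E'
from h import *
from station import monitor, optics
np.set_printoptions(precision=2,suppress=True)
o=monitor.get_obs(); print(o["t"],o["position"],o["ee_rot"],o["grip_width"],o["contact_force"],o["ft_torque"])
c=optics.camera("wrist");s=optics.camera("side")
a=c["pixels"]; b=cv2.resize(s["pixels"][170:310,190:370],None,fx=3,fy=3)[:420,:540]
cv2.imwrite("pics/w4.png",cv2.resize(np.hstack([a,b]),(800,306))[:,:,::-1])
V=wview(c,o)
for a,r in blobs(c["pixels"],(45,100,50),(75,255,255),80): print(a,np.round(r[0]),np.round(r[1]),r[2])
for a,r in blobs(s["pixels"],(45,100,50),(75,255,255),80): print("side",a,np.round(r[0]),np.round(r[1]),r[2])
T=o["position"]
E
sed -i 's/^    for i in range(n):/    if n>30: return\n&/' plan.py
```

```text
6.25 [557.78 298.04 195.9 ] [ 3.14 -0.    1.8 ] 0.07713221255061968 [-0.29  0.53  0.2 ] [0.02 0.02 0.01]
729.0 [  6. 242.] [65. 13.] 90.0
5056.0 [276. 260.] [253.  23.] 90.0
1980.0 [341. 195.] [ 14. 162.] 2.726310968399048
side 1528.5 [363. 411.] [52. 43.] 26.56505012512207
side 221.5 [400. 281.] [18. 13.] 90.0
side 140.5 [254. 285.] [ 5. 43.] 2.489553213119507
side 128.5 [278. 222.] [39.  6.] 90.0
side 148.5 [431. 123.] [ 8. 22.] 90.0
side 202.0 [382.  64.] [10. 25.] 5.710593223571777
side 230.5 [438.  64.] [11. 25.] 8.130102157592773
side 145.0 [444.  22.] [12. 16.] 3.814074993133545
side 140.5 [385.  21.] [12. 16.] 8.130102157592773
```

View pics/w4.png

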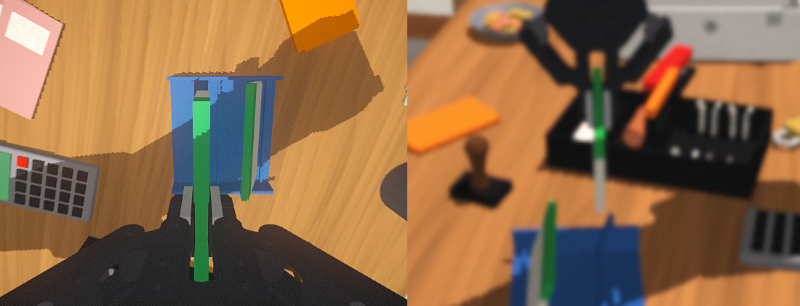

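The divider is upright in the grip: the band is at wrist (276,260) in the left half, and the side view shows the plate hanging vertical.

```bash
cat > held.py <<'E'
from h import *
from station import monitor, optics
np.set_printoptions(precision=2,suppress=True)
o=monitor.get_obs(); c=optics.camera("wrist")
V=np.linalg.inv(c["T_tool_cam"])
h=cv2.cvtColor(c["pixels"],cv2.COLOR_RGB2HSV); m=cv2.inRange(h,np.array((45,80,40)),np.array((75,255,255)))
n,l,s,ce=cv2.connectedComponentsWithStats(m)
k=min((i for i in range(1,n) if s[i][4]>2500),key=lambda i:abs(ce[i][0]-276))
ys,xs=np.where(l==k); y0,y1=ys.min(),ys.max()
p=[np.mean(xs[ys==y0+3]),y0-.5],[np.mean(xs[ys==y1-3]),y1+.5]
print(p,o["position"],o["ee_rot"][2])
for zt in range(-34,-13,2):
    a,b=onz(c,p[0],zt,V),onz(c,p[1],zt,V); print(zt,"len",np.linalg.norm(a-b),"mid tool x,y",((a+b)/2)[:2],"yaw",(a-b)[1]/(a-b)[0])
E
python3 held.py
```

```text
([np.float64(276.5), np.float64(132.5)], [np.float64(276.5), np.float64(387.5)]) [558.5  298.5  196.75] 1.7999039217461235
-34 len 93.95127495851649 mid tool x,y [18.79  0.01] yaw 9.743335374938547e-05
-32 len 95.68911297047477 mid tool x,y [17.72  0.01] yaw 9.743335374938569e-05
-30 len 97.4269509824331 mid tool x,y [16.66  0.01] yaw 9.74333537493857e-05
-28 len 99.1647889943914 mid tool x,y [15.6   0.01] yaw 9.743335374938546e-05
-26 len 100.90262700634972 mid tool x,y [14.54  0.01] yaw 9.74333537493855e-05
-24 len 102.640465018308 mid tool x,y [13.48  0.  ] yaw 9.743335374938555e-05
-22 len 104.37830303026631 mid tool x,y [12.41  0.  ] yaw 9.743335374938546e-05
-20 len 106.11614104222463 mid tool x,y [11.35  0.  ] yaw 9.743335374938562e-05
-18 len 107.85397905418293 mid tool x,y [10.29 -0.  ] yaw 9.743335374938552e-05
-16 len 109.59181706614125 mid tool x,y [ 9.23 -0.  ] yaw 9.743335374938555e-05
-14 len 111.32965507809955 mid tool x,y [ 8.16 -0.  ] yaw 9.74333537493856e-05
```

```bash
python3 plan.py 501.5 21.5 180 1.45 8
```

```text
t 6.4 d [ -56.5 -276.5  -14.9] dyaw -0.35
{x:-3.21 y:-1.47 z:0.19 yaw:0.044}
{x:-3.27 y:-1.33 z:0.19 yaw:0.044}
{x:-3.32 y:-1.19 z:0.19 yaw:0.044}
{x:-3.37 y:-1.04 z:0.19 yaw:0.044}
{x:-3.41 y:-0.89 z:0.19 yaw:0.044}
{x:-3.45 y:-0.74 z:0.19 yaw:0.044}
{x:-3.48 y:-0.59 z:0.19 yaw:0.044}
{x:-3.50 y:-0.44 z:0.19 yaw:0.044}
```

>>> servo_tool --moves '[{"x":-3.2,"y":-1.5,"z":0.2,"yaw":0.044},{"x":-3.3,"y":-1.3,"z":0.2,"yaw":0.044},{"x":-3.3,"y":-1.2,"z":0.2,"yaw":0.044},{"x":-3.4,"y":-1.0,"z":0.2,"yaw":0.044},{"x":-3.4,"y":-0.9,"z":0.2,"yaw":0.044},{"x":-3.5,"y":-0.7,"z":0.2,"yaw":0.044},{"x":-3.5,"y":-0.6,"z":0.2,"yaw":0.044},{"x":-3.4,"y":-0.4,"z":0.2,"yaw":0.042}]'

```text
t: 7.2
position: [500.9, 19.8, 176.6]
ee_rot: [-3.14, 0.0, 1.448]
contact_force: [0.4, -0.1, -1.1]
grip_width: 0.083
finger_force: 58.0
```

>>> servo_tool --moves '[{"x":0,"y":0,"z":0,"yaw":0},{"x":0,"y":0,"z":0,"yaw":0}]'

```text
t: 7.4
position: [501.5, 20.8, 176.8]
ee_rot: [-3.14, 0.0, 1.449]
contact_force: [-0.6, 0.3, -1.1]
grip_width: 0.079
finger_force: 58.1
```

```bash
cat > tr.py <<'E'
from h import *
from station import monitor, optics
np.set_printoptions(precision=2,suppress=True)
def tr(save):
    o=monitor.get_obs(); c=optics.camera("wrist"); print(o["t"],o["position"],o["ee_rot"][2])
    cv2.imwrite(save,c["pixels"][:,:,::-1])
    V=wview(c,o)
    for a,r in blobs(c["pixels"],(5,150,110),(18,255,255),150):
        b=cv2.boxPoints(r); d=[np.linalg.norm(b[i]-b[i-1]) for i in range(4)]; i=int(np.argmin(d)); 
        e1,e2=(b[i]+b[i-1])/2,(b[(i+1)%4]+b[(i+2)%4])/2
        P,Q=onz(c,e1,92,V),onz(c,e2,92,V); v=P-Q; v=v if v[1]>0 else -v
        print("orange",a,np.round(r[0]),np.round(r[1]),"ctr",(P+Q)/2,"len",np.linalg.norm(v),"yaw",-np.arctan2(v[0],v[1]))
    return o,c,V
if __name__=="__main__":
    import sys; tr(sys.argv[1])
E
python3 tr.py pics/w5.png; python3 held.py | head -1
```

```text
7.4 [501.51  20.76 176.81] 1.4486465424510389
orange 1166.5 [540. 362.] [39. 94.] ctr [ 686.58 -123.47   92.  ] len 89.20832504804467 yaw 0.09157993494050773
orange 5224.5 [344. 224.] [185.  93.] ctr [547.03   4.48  92.  ] len 134.55017408261517 yaw 0.3057757032154193
orange 389.5 [547.  72.] [17. 86.] ctr [671.38  89.53  92.  ] len 47.74856717741465 yaw -0.0322249884743872
orange 49755.5 [233.  78.] [188. 534.] ctr [475.67 107.75  92.  ] len 321.7666193914743 yaw -1.4118709222427417
([np.float64(277.0), np.float64(132.5)], [np.float64(276.5), np.float64(387.5)]) [501.75  21.71 176.97] 1.4502754136746974
```

View pics/w5.png

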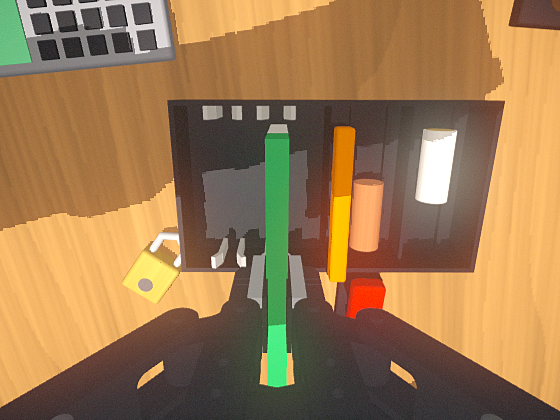

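The picture shows divider A's band down column 277 and the handle running from (344,127) to (338,281). The ribs are at row 112, columns 212/237 for slot 2 and 263/290 for slot 1. The tray rim corners are (168,101), (503,101), (475,271) and (182,271).

```bash
cat > t2.py <<'E'
from h import *
from station import monitor, optics
np.set_printoptions(precision=2,suppress=True)
o=monitor.get_obs(); c=optics.camera("wrist"); V=wview(c,o); print(o["t"],o["position"],o["ee_rot"][2])
W=lambda p,z:onz(c,p,z,V)
a,b=W((344,127),92),W((339,281),92); v=a-b; print("handle",(a+b)/2,np.linalg.norm(v),-np.arctan2(v[0],v[1]))
print("s1",W((276.5,112),45),"s2",W((224.5,112),45),"s2low",W((230,251),45))
q=[W(p,45) for p in((503,101),(475,271),(182,271),(168,101))]; print(np.array(q),np.mean(q,0))
l=q[0]+q[1]-q[2]-q[3]; print("len",np.linalg.norm(l)/2,np.arctan2(l[1],l[0]))
E
python3 t2.py
```

```text
7.5 [501.9   22.18 177.05] 1.4511364330786873
handle [544.83  21.16  92.  ] 107.01469876762889 -0.09723549695800734
s1 [509.2   86.42  45.  ] s2 [470.95  91.02  45.  ] s2low [457.34 -20.23  45.  ]
[[675.16  74.33  45.  ]
 [660.72 -63.2   45.  ]
 [413.98 -33.64  45.  ]
 [431.02 103.7   45.  ]] [545.22  20.3   45.  ]
len 247.20174746259954 -0.11948416384417124
```

>>> servo_tool --moves '[{"x":0.1,"y":0,"z":2.0,"yaw":0},{"x":0,"y":0,"z":2.0,"yaw":-0.003},{"x":0,"y":0,"z":1.5,"yaw":0},{"x":0,"y":0,"z":1.0,"yaw":0},{"x":0,"y":0,"z":1.0,"yaw":0},{"x":0,"y":0,"z":0.7,"yaw":0},{"x":0,"y":0,"z":0.5,"yaw":0},{"x":0,"y":0,"z":0.3,"yaw":0}]'

```text
t: 8.35
position: [502.2, 22.4, 87.1]
ee_rot: [-3.142, -0.0, 1.453]
contact_force: [0.5, -0.4, -0.6]
grip_width: 0.08
finger_force: 58.1
```

>>> servo_tool --moves '[{"x":0,"y":0,"z":0.4,"yaw":0},{"x":0,"y":0,"z":0.6,"yaw":0},{"x":0,"y":0,"z":0.6,"yaw":0},{"x":0,"y":0,"z":0.5,"yaw":0},{"x":0,"y":0,"z":0.4,"yaw":0},{"x":0,"y":0,"z":0.2,"yaw":0}]'

```text
t: 8.95
position: [502.1, 22.3, 59.8]
ee_rot: [-3.141, -0.0, 1.453]
contact_force: [0.2, 0.2, -1.1]
grip_width: 0.08
finger_force: 58.5
```

>>> servo_tool --moves '[{"x":0,"y":0,"z":0.3,"yaw":0},{"x":0,"y":0,"z":0.2,"yaw":0},{"x":0,"y":0,"z":0.2,"yaw":0},{"x":0,"y":0,"z":0.1,"yaw":0}]'

```text
t: 9.35
position: [502.6, 22.2, 52.7]
ee_rot: [3.141, 0.0, 1.453]
contact_force: [-8.1, -2.4, 29.2]
grip_width: 0.084
finger_force: 63.0
```

Contact came at the expected floor height, so A is seated in slot 1. I'll release and rise.

>>> servo_tool --moves '[{"x":0,"y":0,"z":-0.1,"yaw":0},{"x":0,"y":0,"z":0,"yaw":0},{"x":0,"y":0,"z":0,"yaw":0}]' --claw -0.48

```text
t: 9.65
position: [502.3, 22.3, 53.3]
ee_rot: [3.141, -0.0, 1.453]
contact_force: [-0.0, -0.3, 0.2]
grip_width: 0.259
finger_force: 0.0
```

>>> servo_tool --moves '[{"x":0,"y":0,"z":-1,"yaw":0},{"x":0,"y":0,"z":-2,"yaw":0},{"x":0,"y":0,"z":-3,"yaw":0},{"x":0,"y":0,"z":-4,"yaw":0},{"x":0,"y":0,"z":-3,"yaw":0}]'

```text
t: 10.15
position: [502.3, 22.6, 186.0]
ee_rot: [3.14, -0.0, 1.453]
contact_force: [1.1, -1.6, -1.1]
grip_width: 0.262
finger_force: 0.0
```

```bash
python3 plan.py 609 309 150 1.80 10; python3 - <<'E'
from h import *
from station import monitor, optics
c=optics.camera("side"); t=optics.camera("top"); np.savez("s5.npz",**c);np.savez("t5.npz",**t)
for n,k,roi in(("side",c,(230,190,370,330)),("top",t,(130,170,340,300))):
  for a,r in blobs(k["pixels"],(45,100,40),(75,255,255),40,roi): print(n,a,np.round(r[0],1),np.round(r[1],1),r[2])
E
```

```text
t 10.15 d [106.7 286.4 -36. ] dyaw 0.347
{x:2.97 y:0.72 z:0.36 yaw:-0.035}
{x:2.94 y:0.83 z:0.36 yaw:-0.035}
{x:2.91 y:0.93 z:0.36 yaw:-0.035}
{x:2.88 y:1.03 z:0.36 yaw:-0.035}
{x:2.84 y:1.13 z:0.36 yaw:-0.035}
{x:2.80 y:1.22 z:0.36 yaw:-0.035}
{x:2.76 y:1.32 z:0.36 yaw:-0.035}
{x:2.71 y:1.42 z:0.36 yaw:-0.035}
{x:2.66 y:1.51 z:0.36 yaw:-0.035}
{x:2.60 y:1.60 z:0.36 yaw:-0.035}
side 179.5 [254.7 283.5] [ 5.4 45.2] 3.1798300743103027
side 126.5 [320.8 219.7] [ 6.4 30. ] 25.463346481323242
top 170.0 [166.4 207. ] [ 4.1 54.1] 77.73522186279297
```

>>> servo_tool --moves '[{"x":3.7,"y":0.9,"z":0,"yaw":-0.043},{"x":3.7,"y":1.1,"z":0,"yaw":-0.043},{"x":3.65,"y":1.2,"z":0,"yaw":-0.043},{"x":3.6,"y":1.4,"z":0,"yaw":-0.043},{"x":3.5,"y":1.5,"z":0.4,"yaw":-0.043},{"x":3.5,"y":1.7,"z":1,"yaw":-0.043},{"x":3.4,"y":1.9,"z":1,"yaw":-0.043},{"x":3.2,"y":2.0,"z":1,"yaw":-0.043}]' --claw 0.05

```text
t: 11.05
position: [610.7, 311.5, 148.8]
ee_rot: [-3.141, -0.0, 1.799]
contact_force: [0.5, -0.2, 0.3]
grip_width: 0.524
finger_force: 0.0
```

>>> servo_tool --moves '[{"x":0,"y":0,"z":1,"yaw":0},{"x":0,"y":0,"z":1,"yaw":0}]'

```text
t: 11.25
position: [610.0, 310.6, 128.3]
ee_rot: [-3.14, -0.0, 1.798]
contact_force: [-0.3, -0.5, 0.0]
grip_width: 0.522
finger_force: 0.0
```

```bash
python3 plan.py 611 310 52 1.80 6;python3 - <<'E'
from h import *
from station import monitor, optics
np.set_printoptions(precision=2,suppress=True)
o=monitor.get_obs(); c=optics.camera("wrist"); V=wview(c,o)
for a,r in blobs(c["pixels"],(45,100,50),(75,255,255),300):
    b=cv2.boxPoints(r); print(a,np.round(r[0]),np.round(r[1]),r[2],onz(c,r[0],76,V))
    for p in b: print("  ",p,onz(c,p,77,V))
E
```

```text
t 11.25 d [  1.   -0.6 -76.3] dyaw 0.002
{x:-0.01 y:0.01 z:1.27 yaw:-0.000}
{x:-0.01 y:0.01 z:1.27 yaw:-0.000}
{x:-0.01 y:0.01 z:1.27 yaw:-0.000}
{x:-0.01 y:0.01 z:1.27 yaw:-0.000}
{x:-0.01 y:0.01 z:1.27 yaw:-0.000}
{x:-0.01 y:0.01 z:1.27 yaw:-0.000}
4408.5 [270. 224.] [205.  24.] 90.0 [604.9  315.37  76.  ]
   [258. 121.] [586.09 370.21  77.  ]
   [282. 121.] [598.4  373.05  77.  ]
   [282. 326.] [627.28 250.5   77.  ]
   [258. 326.] [612.55 247.08  77.  ]
```

>>> servo_tool --moves '[{"x":0,"y":0,"z":1.5,"yaw":0},{"x":0,"y":0,"z":1.5,"yaw":0},{"x":0,"y":0,"z":1.5,"yaw":0},{"x":0,"y":0,"z":1.5,"yaw":0},{"x":0,"y":0,"z":1.0,"yaw":0},{"x":0,"y":0,"z":0.5,"yaw":0},{"x":0,"y":0,"z":0,"yaw":0}]'

```text
t: 12.0
position: [610.2, 309.9, 53.6]
ee_rot: [-3.141, 0.0, 1.797]
contact_force: [-1.0, 0.1, 1.2]
grip_width: 0.529
finger_force: 0.0
```

>>> servo_tool --moves '[{"x":0,"y":0,"z":0,"yaw":0},{"x":0,"y":0,"z":0,"yaw":0},{"x":0,"y":0,"z":0,"yaw":0},{"x":0,"y":0,"z":0,"yaw":0},{"x":0,"y":0,"z":0,"yaw":0},{"x":0,"y":0,"z":0,"yaw":0}]' --claw -1

```text
t: 12.6
position: [614.0, 310.9, 56.4]
ee_rot: [3.134, -0.002, 1.796]
contact_force: [17.2, 5.2, -0.1]
grip_width: 0.114
finger_force: 57.2
```

>>> servo_tool --moves '[{"x":0,"y":0.3,"z":-0.8,"yaw":0},{"x":0,"y":0,"z":-1.0,"yaw":0},{"x":0,"y":0,"z":-1.2,"yaw":0},{"x":0,"y":0,"z":-1.5,"yaw":0},{"x":0,"y":0,"z":-2.0,"yaw":0},{"x":0,"y":0,"z":-2.5,"yaw":0},{"x":0,"y":0,"z":-3.0,"yaw":0},{"x":0,"y":0,"z":-2.0,"yaw":0}]'

```text
t: 13.4
position: [613.5, 311.0, 196.9]
ee_rot: [3.14, -0.001, 1.797]
contact_force: [-0.3, -0.5, -0.5]
grip_width: 0.074
finger_force: 58.4
```

```bash
python3 held.py|sed -n '1p;6p';python3 plan.py 462 27 190 1.454 10
```

```text
([np.float64(276.5), np.float64(129.5)], [np.float64(276.5), np.float64(386.5)]) [613.51 310.99 196.93] 1.7970148725624817
-26 len 101.34375134226742 mid tool x,y [15.26  0.  ] yaw 9.94810153535109e-05
t 13.45 d [-152.4 -284.6   -9.9] dyaw -0.343
{x:-2.43 y:-2.12 z:0.10 yaw:0.034}
{x:-2.50 y:-2.04 z:0.10 yaw:0.034}
{x:-2.57 y:-1.95 z:0.10 yaw:0.034}
{x:-2.64 y:-1.86 z:0.10 yaw:0.034}
{x:-2.70 y:-1.77 z:0.10 yaw:0.034}
{x:-2.76 y:-1.68 z:0.10 yaw:0.034}
{x:-2.81 y:-1.58 z:0.10 yaw:0.034}
{x:-2.87 y:-1.48 z:0.10 yaw:0.034}
{x:-2.92 y:-1.38 z:0.10 yaw:0.034}
{x:-2.96 y:-1.28 z:0.10 yaw:0.034}
```

>>> servo_tool --moves '[{"x":-3.05,"y":-2.65,"z":0.1,"yaw":0.043},{"x":-3.15,"y":-2.5,"z":0.1,"yaw":0.043},{"x":-3.25,"y":-2.4,"z":0.1,"yaw":0.043},{"x":-3.35,"y":-2.25,"z":0.1,"yaw":0.043},{"x":-3.45,"y":-2.1,"z":0.1,"yaw":0.043},{"x":-3.5,"y":-1.95,"z":0.1,"yaw":0.043},{"x":-3.6,"y":-1.8,"z":0.1,"yaw":0.043},{"x":-3.7,"y":-1.6,"z":0.1,"yaw":0.042}]'

```text
t: 14.25
position: [460.0, 25.3, 186.6]
ee_rot: [3.141, 0.0, 1.452]
contact_force: [0.3, -0.9, -0.7]
grip_width: 0.078
finger_force: 58.5
```

>>> servo_tool --moves '[{"x":0,"y":0,"z":0.5,"yaw":0},{"x":0,"y":0,"z":0,"yaw":0},{"x":0,"y":0,"z":0,"yaw":0}]'

```text
t: 14.55
position: [461.4, 27.4, 181.6]
ee_rot: [3.141, -0.0, 1.455]
contact_force: [0.0, -0.2, -1.0]
grip_width: 0.077
finger_force: 58.5
```

```bash
python3 plan.py 462.4 26.6 130 1.454 1; python3 - <<'E'
from h import *
from station import monitor, optics
np.set_printoptions(precision=2,suppress=True)
o=monitor.get_obs(); c=optics.camera("wrist"); V=wview(c,o)
cv2.imwrite("pics/w6.png",c["pixels"][:,:,::-1])
g=blobs(c["pixels"],(45,100,40),(75,255,255),800)
for a,r in g: print(a,np.round(r[0]),np.round(r[1]),r[2],onz(c,r[0],77,V),cv2.boxPoints(r).round().tolist())
E
```

```text
t 14.55 d [  1.   -0.8 -51.6] dyaw -0.001
{x:-0.07 y:0.11 z:5.16 yaw:0.001}
5132.5 [276. 259.] [256.  23.] 90.0 [456.32 -13.9   77.  ] [[265.0, 131.0], [288.0, 131.0], [288.0, 387.0], [265.0, 387.0]]
2300.5 [332. 200.] [ 16. 168.] 2.602562189102173 [501.46  27.18  77.  ] [[321.0, 284.0], [328.0, 116.0], [344.0, 117.0], [336.0, 285.0]]
2581.5 [59. 31.] [74. 41.] 77.31961059570312 [338.82 157.02  77.  ] [[31.0, 0.0], [70.0, -9.0], [86.0, 63.0], [47.0, 72.0]]
```

View pics/w6.png

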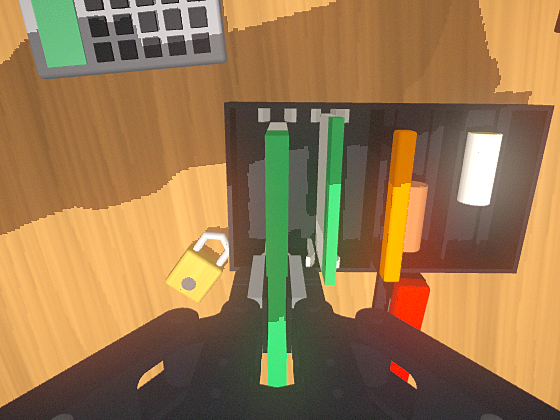

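The picture shows A standing in slot 1 at (332,200). Plate B is at column 277, centred between slot 2's ribs at (264,115) and (290,115). Inserting B.

>>> servo_tool --moves '[{"x":-0.05,"y":0.1,"z":2.0,"yaw":0},{"x":0,"y":0,"z":2.5,"yaw":0},{"x":0,"y":0,"z":1.5,"yaw":0},{"x":0,"y":0,"z":1.0,"yaw":0},{"x":0,"y":0,"z":1.0,"yaw":0},{"x":0,"y":0,"z":0.7,"yaw":0},{"x":0,"y":0,"z":0.5,"yaw":0},{"x":0,"y":0,"z":0.3,"yaw":0}]'

```text
t: 15.4
position: [462.1, 26.0, 86.1]
ee_rot: [3.142, -0.0, 1.454]
contact_force: [-2.1, 1.1, 0.7]
grip_width: 0.077
finger_force: 58.6
```

>>> servo_tool --moves '[{"x":0,"y":0,"z":0.5,"yaw":0},{"x":0,"y":0,"z":0.6,"yaw":0},{"x":0,"y":0,"z":0.6,"yaw":0},{"x":0,"y":0,"z":0.5,"yaw":0},{"x":0,"y":0,"z":0.3,"yaw":0},{"x":0,"y":0,"z":0,"yaw":0}]'

```text
t: 16.0
position: [462.0, 26.0, 60.9]
ee_rot: [-3.141, -0.0, 1.454]
contact_force: [0.4, 0.5, -0.6]
grip_width: 0.077
finger_force: 58.4
```

>>> servo_tool --moves '[{"x":0,"y":0,"z":0.4,"yaw":0},{"x":0,"y":0,"z":0.2,"yaw":0},{"x":0,"y":0,"z":0.2,"yaw":0},{"x":0,"y":0,"z":0.1,"yaw":0}]'

```text
t: 16.4
position: [463.4, 25.7, 54.0]
ee_rot: [3.139, 0.001, 1.453]
contact_force: [-17.2, -4.2, 71.0]
grip_width: 0.084
finger_force: 69.7
```

>>> servo_tool --moves '[{"x":0,"y":0,"z":-0.3,"yaw":0},{"x":0,"y":0,"z":0,"yaw":0},{"x":0,"y":0,"z":0,"yaw":0},{"x":0,"y":0,"z":0,"yaw":0}]' --claw -0.5

```text
t: 16.8
position: [462.0, 25.9, 55.1]
ee_rot: [-3.141, -0.0, 1.454]
contact_force: [-0.1, -0.6, -0.2]
grip_width: 0.249
finger_force: 0.0
```

>>> servo_tool --moves '[{"x":0,"y":0,"z":-1,"yaw":0},{"x":0,"y":0,"z":-2,"yaw":0},{"x":0,"y":0,"z":-3,"yaw":0},{"x":0,"y":0,"z":-4,"yaw":0},{"x":0,"y":0,"z":-4,"yaw":0},{"x":0,"y":0,"z":0,"yaw":0}]'

```text
t: 17.4
position: [464.1, 26.3, 200.3]
ee_rot: [3.135, -0.0, 1.454]
contact_force: [0.2, -0.8, -0.4]
grip_width: 0.252
finger_force: 0.0
```

```bash
cat > look.py <<'E'
from h import *
from station import monitor, optics
np.set_printoptions(precision=2,suppress=True)
o=monitor.get_obs(); c=optics.camera("wrist"); V=wview(c,o); print(o["t"],o["position"],o["ee_rot"])
for n,lo,hi,z in(("green",(45,100,40),(75,255,255),77),("orange",(10,170,90),(20,255,255),92)):
  for a,r in blobs(c["pixels"],lo,hi,600):
    b=cv2.boxPoints(r); d=[np.linalg.norm(b[i]-b[i-1]) for i in range(4)]; i=int(np.argmin(d))
    e1,e2=(b[i]+b[i-1])/2,(b[(i+1)%4]+b[(i+2)%4])/2; P,Q=onz(c,e1,z,V),onz(c,e2,z,V); v=P-Q; v=v if v[1]>0 else -v
    print(n,a,np.round(r[0]),np.round(r[1]),"mid",(P+Q)/2,"len",np.linalg.norm(v),"yaw",-np.arctan2(v[0],v[1]))
E
python3 look.py; python3 plan.py 544.8 18 190 1.454 4
```

```text
17.4 [464.11  26.28 200.29] [ 3.13 -0.    1.45]
green 1529.5 [274. 194.] [157.  11.] mid [463.13  26.73  77.  ] len 125.18455867576083 yaw -0.11852245264462889
green 1841.5 [324. 190.] [ 14. 152.] mid [501.21  25.23  77.  ] len 120.4552654161052 yaw -0.11485630881415633
green 2486.0 [65. 32.] [74. 38.] mid [337.4  158.27  77.  ] len 44.454274313122625 yaw -0.04714488426796857
orange 1364.5 [384. 197.] [ 21. 142.] mid [542.28  19.99  92.  ] len 107.39723880271073 yaw -0.11682121559110921
t 17.45 d [81.6 -8.  -8. ] dyaw 0.0
{x:0.04 y:2.05 z:0.20 yaw:-0.000}
{x:0.04 y:2.05 z:0.20 yaw:-0.000}
{x:0.04 y:2.05 z:0.20 yaw:-0.000}
{x:0.04 y:2.05 z:0.20 yaw:-0.000}
```

>>> servo_tool --moves '[{"x":0,"y":2.0,"z":0,"yaw":0},{"x":0,"y":2.0,"z":0,"yaw":0},{"x":0,"y":2.0,"z":0,"yaw":0},{"x":0.1,"y":2.0,"z":0,"yaw":0},{"x":0,"y":0,"z":0,"yaw":0},{"x":0,"y":0,"z":0,"yaw":0}]' --claw -0.3

```text
t: 18.05
position: [541.0, 17.8, 194.6]
ee_rot: [-3.14, -0.0, 1.454]
contact_force: [-0.1, -0.6, 0.2]
grip_width: 0.35
finger_force: 0.0
```

```bash
python3 look.py; python3 plan.py 544.5 18.5 65 1.454 8
```

```text
18.05 [541.04  17.79 194.56] [-3.14 -0.    1.45]
green 2589.5 [175. 196.] [161.  18.] mid [464.82  26.58  77.  ] len 125.98489722859249 yaw -0.13036654202070724
green 1800.5 [226. 188.] [146.  14.] mid [503.8   29.13  77.  ] len 112.71988906479959 yaw -0.12417479602615708
orange 1070.5 [282. 164.] [74. 17.] mid [548.19  47.54  92.  ] len 51.57435026286383 yaw -0.11179857515249582
t 18.1 d [   3.7    0.8 -129.7] dyaw -0.0
{x:0.01 y:0.04 z:1.62 yaw:0.000}
{x:0.01 y:0.04 z:1.62 yaw:0.000}
{x:0.01 y:0.04 z:1.62 yaw:0.000}
{x:0.01 y:0.04 z:1.62 yaw:0.000}
{x:0.01 y:0.04 z:1.62 yaw:0.000}
{x:0.01 y:0.04 z:1.62 yaw:0.000}
{x:0.01 y:0.04 z:1.62 yaw:0.000}
{x:0.01 y:0.04 z:1.62 yaw:0.000}
```

>>> servo_tool --moves '[{"x":0.05,"y":0.2,"z":1.6,"yaw":0},{"x":0,"y":0.15,"z":1.8,"yaw":0},{"x":0,"y":0,"z":1.8,"yaw":0},{"x":0,"y":0,"z":1.8,"yaw":0},{"x":0,"y":0,"z":1.8,"yaw":0},{"x":0,"y":0,"z":1.8,"yaw":0},{"x":0,"y":0,"z":1.5,"yaw":0},{"x":0,"y":0,"z":0.9,"yaw":0}]'

```text
t: 18.9
position: [544.2, 17.7, 63.7]
ee_rot: [-3.14, 0.0, 1.454]
contact_force: [-0.4, -0.1, -0.1]
grip_width: 0.351
finger_force: 0.0
```

>>> servo_tool --moves '[{"x":0,"y":0,"z":0,"yaw":0},{"x":0,"y":0,"z":0,"yaw":0},{"x":0,"y":0,"z":0,"yaw":0},{"x":0,"y":0,"z":0,"yaw":0},{"x":0,"y":0,"z":0,"yaw":0}]' --claw -1

```text
t: 19.4
position: [545.1, 17.6, 65.5]
ee_rot: [3.141, 0.0, 1.454]
contact_force: [-0.1, -0.1, -7.2]
grip_width: 0.128
finger_force: 58.7
```

>>> servo_tool --moves '[{"x":0,"y":0,"z":-0.3,"yaw":0},{"x":0,"y":0,"z":-0.6,"yaw":0},{"x":0,"y":0,"z":-1.0,"yaw":0},{"x":0,"y":0,"z":-1.5,"yaw":0},{"x":0,"y":0,"z":-1.8,"yaw":0},{"x":0,"y":0,"z":-2.0,"yaw":0},{"x":0,"y":0,"z":-2.0,"yaw":0},{"x":0,"y":0,"z":-2.0,"yaw":0}]'

```text
t: 20.2
position: [545.2, 17.8, 179.4]
ee_rot: [3.141, -0.0, 1.454]
contact_force: [1.1, -0.3, -6.9]
grip_width: 0.127
finger_force: 58.7
```

>>> servo_tool --moves '[{"x":0,"y":0,"z":-1.0,"yaw":0},{"x":0,"y":0,"z":-0.5,"yaw":0},{"x":0,"y":0,"z":0,"yaw":0}]'

```text
t: 20.5
position: [545.2, 17.6, 192.7]
ee_rot: [3.141, 0.0, 1.454]
contact_force: [0.5, 0.9, -7.2]
grip_width: 0.13
finger_force: 58.7
```

```bash
python3 look.py; python3 - <<'E'
from h import *
from station import optics,monitor
print(monitor.get_obs()["ft_torque"],monitor.get_obs()["contact_force"],monitor.get_obs()["grip_width"])
# box rim corners (rim ring) in first top view, subpixel lines via outer/inner; refine with w1
d=dict(np.load("top0.npz"))
img=cv2.cvtColor(d["pixels"],cv2.COLOR_RGB2HSV)
m=cv2.inRange(img,np.array((0,0,200)),np.array((180,40,255)))[185:310,385:485]
for r in range(0,125,8): print(r+185,np.where(m[r])[0][[0,-1]]+385 if m[r].any() else None)
E
python3 plan.py 524 -334 180 1.697 16
```

```text
20.5 [545.2   17.57 192.69] [3.14 0.   1.45]
green 9685.0 [ 82. 244.] [225.  50.] mid [389.91  -7.45  77.  ] len 187.59018798714263 yaw -0.1042656559101528
green 5766.0 [172. 225.] [188.  36.] mid [462.48   2.    77.  ] len 153.50049248044792 yaw -0.12828501235777945
orange 5760.5 [276. 271.] [226.  35.] mid [537.97 -41.54  92.  ] len 190.3119619773336 yaw -0.11717321919677608
[-0.03132333  0.03761396 -0.01234985] [ 0.28637874 -0.01298388 -7.10270719] 0.12789703835142524
185 None
193 [402 461]
201 [395 462]
209 [394 463]
217 [397 462]
225 [398 466]
233 [399 467]
241 [400 466]
249 [398 467]
257 [402 471]
265 [404 472]
273 [405 422]
281 [406 418]
289 [407 408]
297 [408 409]
305 None
t 20.55 d [ -20.9 -351.6  -12. ] dyaw 0.243
{x:-2.20 y:0.13 z:0.08 yaw:-0.015}
{x:-2.20 y:0.09 z:0.08 yaw:-0.015}
{x:-2.20 y:0.06 z:0.08 yaw:-0.015}
{x:-2.20 y:0.03 z:0.08 yaw:-0.015}
{x:-2.20 y:-0.01 z:0.08 yaw:-0.015}
{x:-2.20 y:-0.04 z:0.08 yaw:-0.015}
{x:-2.20 y:-0.07 z:0.08 yaw:-0.015}
{x:-2.20 y:-0.11 z:0.08 yaw:-0.015}
{x:-2.20 y:-0.14 z:0.08 yaw:-0.015}
{x:-2.19 y:-0.17 z:0.08 yaw:-0.015}
{x:-2.19 y:-0.21 z:0.08 yaw:-0.015}
{x:-2.19 y:-0.24 z:0.08 yaw:-0.015}
{x:-2.18 y:-0.27 z:0.08 yaw:-0.015}
{x:-2.18 y:-0.31 z:0.08 yaw:-0.015}
{x:-2.17 y:-0.34 z:0.08 yaw:-0.015}
{x:-2.17 y:-0.37 z:0.08 yaw:-0.015}
```

```bash
python3 - <<'E'
from h import *
np.set_printoptions(precision=2,suppress=True)
d=dict(np.load("w1.npz")) if __import__("os").path.exists("w1.npz") else None
V=d["V"]
a,b=onz(d,(208,240),80,V),onz(d,(356,229),80,V); v=a-b; print(a,b,np.linalg.norm(v),"yaw",-np.arctan2(v[0],v[1]))
y=0.128; print("ctr",(a+b)/2+134*np.array([np.cos(y),np.sin(y),0]))
E
```

```text
[ 383.95 -267.76   80.  ] [ 401.15 -428.15   80.  ] 161.31102387943804 yaw 0.10677532244201055
ctr [ 525.45 -330.85   80.  ]
```

>>> servo_tool --moves '[{"x":-1.0,"y":0.05,"z":0,"yaw":-0.015},{"x":-2.0,"y":0.1,"z":0,"yaw":-0.015},{"x":-2.6,"y":0.05,"z":0,"yaw":-0.015},{"x":-2.6,"y":0,"z":0,"yaw":-0.015},{"x":-2.6,"y":0,"z":0,"yaw":-0.015},{"x":-2.6,"y":-0.05,"z":0,"yaw":-0.015},{"x":-2.6,"y":-0.1,"z":0,"yaw":-0.015},{"x":-2.6,"y":-0.1,"z":0,"yaw":-0.015}]'

```text
t: 21.35
position: [533.0, -169.0, 191.2]
ee_rot: [-3.14, -0.001, 1.575]
contact_force: [-0.0, 0.2, -6.9]
grip_width: 0.129
finger_force: 58.7
```

>>> servo_tool --moves '[{"x":-2.6,"y":-0.15,"z":0,"yaw":-0.02},{"x":-2.6,"y":-0.2,"z":0,"yaw":-0.02},{"x":-2.6,"y":-0.25,"z":0,"yaw":-0.02},{"x":-2.5,"y":-0.3,"z":0,"yaw":-0.02},{"x":-2.3,"y":-0.3,"z":0,"yaw":-0.02},{"x":-1.8,"y":-0.3,"z":0,"yaw":-0.015},{"x":-1.2,"y":-0.3,"z":0,"yaw":-0.01},{"x":-0.6,"y":-0.2,"z":0,"yaw":0}]'

```text
t: 22.15
position: [522.5, -332.0, 191.3]
ee_rot: [-3.14, -0.001, 1.698]
contact_force: [0.8, -0.5, -7.9]
grip_width: 0.125
finger_force: 58.7
```

>>> servo_tool --moves '[{"x":0,"y":0,"z":0,"yaw":0},{"x":0,"y":0,"z":0,"yaw":0},{"x":0,"y":0,"z":0,"yaw":0}]'

```text
t: 22.45
position: [523.4, -330.2, 192.3]
ee_rot: [3.141, -0.0, 1.7]
contact_force: [0.4, 0.0, -7.1]
grip_width: 0.128
finger_force: 58.7
```

```bash
python3 plan.py 523.9 -334 180 1.699 2
```

```text
t 22.45 d [  0.5  -3.8 -12.3] dyaw -0.001
{x:-0.19 y:-0.00 z:0.62 yaw:0.000}
{x:-0.19 y:-0.00 z:0.62 yaw:0.000}
```

>>> servo_tool --moves '[{"x":-0.2,"y":0.05,"z":0.8,"yaw":0},{"x":-0.15,"y":0,"z":1.0,"yaw":0},{"x":0,"y":0,"z":1.0,"yaw":0},{"x":0,"y":0,"z":0.8,"yaw":0},{"x":0,"y":0,"z":0.3,"yaw":0},{"x":0,"y":0,"z":0,"yaw":0},{"x":0,"y":0,"z":0,"yaw":0}]'

```text
t: 23.15
position: [524.2, -334.7, 153.5]
ee_rot: [3.141, 0.0, 1.699]
contact_force: [0.5, -0.3, -6.4]
grip_width: 0.127
finger_force: 58.7
```

```bash
python3 - <<'E'
from h import *
from station import optics,monitor
np.set_printoptions(precision=2,suppress=True)
o=monitor.get_obs(); print(o["t"],o["position"],o["ee_rot"],o["contact_force"])
zt=o["position"][2]-65.5+45
c=optics.camera("top"); im=c["pixels"]; cv2.imwrite("pics/t9.png",im[:,:,::-1]); w=optics.camera("wrist"); cv2.imwrite("pics/w9.png",w["pixels"][:,:,::-1])
# predicted pixel positions of the tray rim corners and box inner-rim corners, and gray profiles across them
def px(P): q=c["view"]@np.r_[P,1]; return q[:2]/q[2]*[c["fx"],c["fy"]]+[c["cx"],c["cy"]]
g=cv2.cvtColor(im,cv2.COLOR_RGB2GRAY)
y=.128; R=np.array([[np.cos(y),-np.sin(y)],[np.sin(y),np.cos(y)]]); C=np.array([523.8,-334.5])
for n,u,s in(("left +y",(-60,1),70),("right -y",(-60,-1),-70),):
    for lx in(-100,-60,60,100):
        t=px(np.r_[C+R@[lx,s],zt]); b=px(np.r_[C+R@[lx,np.sign(s)*76],80]); r=int(round(t[1]))
        print(n,lx,"tray edge px",t,"rim inner px",b,"row",r,g[r,int(min(t[0],b[0]))-8:int(max(t[0],b[0]))+9])
for lx,e,s in((124,130,-40),(124,130,40),(-124,-130,-40),(-124,-130,40)):
    sg=np.sign(e); t=px(np.r_[C+R@[sg*124,s],zt]); b=px(np.r_[C+R@[e,s],80]); k=int(round(t[0]))
    print("end",e,s,"tray",t,"rim",b,"col",k,g[int(min(t[1],b[1]))-8:int(max(t[1],b[1]))+9,k])
E
```

```text
23.15 [ 524.23 -334.66  153.49] [3.14 0.   1.7 ] [ 0.53 -0.31 -6.42]
left +y -100 tray edge px [419.7  292.45] rim inner px [409.45 291.18] row 292 [ 97  93  92  84 107  72 198 252 153 108 122 128 148  60   2   4  13   6
   7  25  39  32  28  32  33  37  35]
left +y -60 tray edge px [417.07 274.54] rim inner px [406.99 274.17] row 275 [ 97  95  97  98  93  83  69 255 180 125 132 138 141  94  26   5   0  13
   5   4  47  42  31  10  17  20  17  15]
left +y 60 tray edge px [409.32 221.66] rim inner px [399.74 223.92] row 222 [ 96  95  92  94  91  89 112 136 126  99  92  96 107  46   3   3  14  17
   8  17  21  16  24  19  21  27  15]
left +y 100 tray edge px [406.78 204.32] rim inner px [397.36 207.42] row 204 [ 94  92  97  93  90  99 128 134 134 136 132 146  95  27  11  21  10  13
  18  24  18  21  18  38  83  90]
right -y -100 tray edge px [481.02 285.16] rim inner px [472.72 283.67] row 285 [ 41  41  38  43  29  14  12  13   0  13   0 119 159 115 100  82  37  39
 123 134 130 131 130 121  75  51]
right -y -60 tray edge px [478.16 267.35] rim inner px [470.03 266.76] row 267 [19 26 19
[... 261 characters left out ...]
 edge px [466.95 197.52] rim inner px [459.49 200.4 ] row 198 [ 36  39  33  33  25  12  21   7   8  12  19   4  11  18  24  24  22 125
 132 128 126 126 123 124]
end 130 -40 tray [452.47 188.68] rim [442.92 189.82] col 452 [ 72  66  74  67  70  68  58  88 140  59  33  23  24  38  33  37  32  34]
end 130 40 tray [418.17 192.53] rim [410.31 193.48] col 418 [ 58  66  64  67  72  65  68 111 150   6   4  15  17  20  23  20  22  12]
end -130 -40 tray [469.62 297.49] rim [459.77 298.23] col 470 [ 18   6  16  23  21   1   7  26 101 255 161 117 119 120 118 126 133 128]
end -130 40 tray [434.5  301.69] rim [426.37 302.22] col 434 [ 10  22  25  24  26   4  11  19  76 218 207 116 128 130 131 131 125 122]
```

The top-view edges agree with a centred tray to within about 1.5 mm. I'll nudge it by that much and lower slowly.

>>> servo_tool --moves '[{"x":0.1,"y":0,"z":0.5,"yaw":0},{"x":0,"y":0,"z":0.7,"yaw":0},{"x":0,"y":0,"z":0.7,"yaw":0},{"x":0,"y":0,"z":0.7,"yaw":0},{"x":0,"y":0,"z":0.7,"yaw":0},{"x":0,"y":0,"z":0.7,"yaw":0},{"x":0,"y":0,"z":0.5,"yaw":0},{"x":0,"y":0,"z":0.3,"yaw":0}]'

```text
t: 24.05
position: [523.8, -333.6, 104.6]
ee_rot: [-3.141, -0.0, 1.699]
contact_force: [0.3, -0.1, -6.6]
grip_width: 0.13
finger_force: 58.7
```

>>> servo_tool --moves '[{"x":0,"y":0,"z":0.4,"yaw":0},{"x":0,"y":0,"z":0.4,"yaw":0},{"x":0,"y":0,"z":0.2,"yaw":0},{"x":0,"y":0,"z":0.1,"yaw":0},{"x":0,"y":0,"z":0,"yaw":0}]'

```text
t: 24.55
position: [523.9, -333.6, 94.2]
ee_rot: [-3.142, -0.0, 1.699]
contact_force: [0.3, -1.0, -7.6]
grip_width: 0.128
finger_force: 58.7
```

>>> servo_tool --moves '[{"x":0,"y":0,"z":0.3,"yaw":0},{"x":0,"y":0,"z":0.2,"yaw":0},{"x":0,"y":0,"z":0.1,"yaw":0},{"x":0,"y":0,"z":0.1,"yaw":0},{"x":0,"y":0,"z":0,"yaw":0}]'

```text
t: 25.05
position: [523.8, -333.6, 87.1]
ee_rot: [-3.141, -0.0, 1.699]
contact_force: [-0.0, -0.2, -7.1]
grip_width: 0.126
finger_force: 58.7
```

>>> servo_tool --moves '[{"x":0,"y":0,"z":0.1,"yaw":0},{"x":0,"y":0,"z":0.05,"yaw":0},{"x":0,"y":0,"z":0.05,"yaw":0},{"x":0,"y":0,"z":0,"yaw":0}]'

```text
t: 25.45
position: [523.9, -333.6, 85.2]
ee_rot: [-3.142, -0.0, 1.699]
contact_force: [-0.1, -0.4, -6.6]
grip_width: 0.132
finger_force: 58.7
```

>>> servo_tool --moves '[{"x":0,"y":0,"z":0.05,"yaw":0},{"x":0,"y":0,"z":0.05,"yaw":0},{"x":0,"y":0,"z":0.05,"yaw":0},{"x":0,"y":0,"z":0,"yaw":0}]'

```text
t: 25.85
position: [524.0, -333.7, 84.8]
ee_rot: [-3.142, 0.001, 1.699]
contact_force: [-7.5, 4.3, 12.9]
grip_width: 0.127
finger_force: 61.5
```

>>> servo_tool --moves '[{"x":0,"y":0,"z":-0.05,"yaw":0},{"x":0,"y":0,"z":0,"yaw":0},{"x":0,"y":0,"z":0,"yaw":0},{"x":0,"y":0,"z":0,"yaw":0}]' --claw -0.35

```text
t: 26.25
position: [524.1, -333.7, 84.3]
ee_rot: [3.141, 0.0, 1.699]
contact_force: [0.7, 0.7, -0.0]
grip_width: 0.321
finger_force: 0.0
```

>>> servo_tool --moves '[{"x":0,"y":0,"z":-1,"yaw":0},{"x":0,"y":0,"z":-2,"yaw":0},{"x":0,"y":0,"z":-3,"yaw":0},{"x":0,"y":0,"z":-4,"yaw":0},{"x":0,"y":0,"z":-4,"yaw":0},{"x":0,"y":0,"z":-2,"yaw":0},{"x":0,"y":0,"z":0,"yaw":0},{"x":0,"y":0,"z":0,"yaw":0}]'

```text
t: 27.05
position: [523.9, -333.6, 244.8]
ee_rot: [3.141, 0.001, 1.699]
contact_force: [-0.7, 0.0, -0.6]
grip_width: 0.325
finger_force: 0.0
```

```bash
sed -i 's/((45,100,40),(75,255,255),77)/X/; s/,77),("orange"/,97),("orange"/; s/,92)):/,112)):/' look.py; python3 look.py; python3 - <<'E'
from h import *
from station import optics
np.set_printoptions(precision=2,suppress=True)
c=optics.camera("top"); 
def px(P): q=c["view"]@np.r_[P,1]; return q[:2]/q[2]*[c["fx"],c["fy"]]+[c["cx"],c["cy"]]
g=cv2.cvtColor(c["pixels"],cv2.COLOR_RGB2GRAY)
y=.128; R=np.array([[np.cos(y),-np.sin(y)],[np.sin(y),np.cos(y)]]); C=np.array([523.8,-334.5])
for e,s in((-124,-40),(-124,40),(124,40)):
    t=px(np.r_[C+R@[e,s],65]); b=px(np.r_[C+R@[np.sign(e)*130,s],80]); k=int(round(t[0]))
    print(e,s,"tray",t,"rim",b,g[int(min(t[1],b[1]))-6:int(max(t[1],b[1]))+7,k])
E
```

```text
27.05 [ 523.88 -333.65  244.8 ] [3.14 0.   1.7 ]
green 2052.5 [180. 187.] [146.  16.] mid [ 444.43 -344.59   97.  ] len 125.50393555140032 yaw 0.12311400539695577
green 1602.5 [227. 187.] [146.  13.] mid [ 482.92 -339.26   97.  ] len 125.5732704270632 yaw 0.132112971650853
orange 1816.5 [276. 190.] [130.  15.] mid [ 523.52 -331.87  112.  ] len 106.60440900242116 yaw 0.12787266568469235
-124 -40 tray [456.65 295.19] rim [459.77 298.23] [ 13  27  27  10  16  42  60  93  79 118 255 228 104 121 124 129]
-124 40 tray [423.74 299.11] rim [426.37 302.22] [ 15  18  14  10  14  50  69  96  83 116 255 233 112 126 125 126]
124 40 tray [408.68 196.83] rim [410.31 193.48] [125  61  67  67  60 103 140 105  97 103  33  18  12  19  18   9]
```

The handle and both dividers measure at exactly the seated heights, and there are even gaps around the tray. Handing in.

```bash
python3 -c "
from station import order
print(order.job_done())"
```

```text
the job is handed in; nothing more can be done
None
```

I stood both dividers in the tray's slots, set the loaded tray on the cash box ledges, and handed the job in at about 27 s of robot time; final measurements agree with everything seated and level, but no verdict came back.

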